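# Close the reaming jig: seat the guide plate and lock it with the forked keeper

### The arm

A 6-joint arm with a two-finger parallel gripper is mounted at the origin on the work surface; the furniture and walls round the work are solid. World frame = base frame: x ahead of the robot, y to its left, z up, the work surface at z = 0. Lengths are in m, angles in degrees, forces in N, time in s.
With the tool pointing down it reaches from about 0.3 to 0.75 m from the base axis. Payload 8.5 kg.
Tool frame: the origin (TCP) lies midway between the tips of the shut fingers; the grasp point (between the pads) lies 19 mm behind it; z points along the fingers, y is the line along which they close (so a half turn about z gives the same grasp; the last joint's range is limited). The gripper opens to 85 mm and grips with 20 to 120 N. Pads are 22 mm wide; open, the fingers measure 114 mm over their backs; the gripper's body (76 mm by 85 mm) begins 54 mm behind the grasp point. The pads swing forward as they close: fully open they stand 13 mm farther back than shut.
Start: joints at [-80.575, 21.807, 74.336, -0, 83.858, -12.336], TCP at [0.204, -0.511, 0.231] pointing down, gripper open.
Joint ranges: [-178.18, 178.18], [-50.72, 133.34], [12.68, 142.11], [-81.47, 261.47], [9.98, 163.14], [-165.26, 165.26]. Speed limits (degrees/s): [136.94, 136.94, 180, 180, 180, 180].

### API

Orientations are given as a 3x3 rotation matrix whose columns are the frame's x, y, z axes.
In Python, from rig import observe, optics, order, spotter gives the robot as it stands.
- The arm moves only by the tool move_arm, never from a script. Its argument "series" is text: rows parted by semicolons, each of 5 numbers parted by spaces: the shift along the tool's x, y, z in cm, then the turn about the tool's z in degrees, then the opening, from -1 (shut) to 1 (fully open). A call has 1 to 8 rows; each row is the pose to reach, as a shift and turn from the pose commanded when the call began, along the tool's axes at that moment; what a row does not reach only later rows make up. A row lasts 1/8 s, in which the tool goes at most 62.5 mm and 10.7 degrees, less where a joint would pass 70% of its speed; a pose out of reach is approached as far as the arm can. A call with a gripper value outside its range is refused whole. The fingers move at their own pace and stop on an object; "force" is the grip in N (left out, the last holds). Time passes only in rows, so rows that repeat a pose let the fingers close. It gives the time, the measured TCP pose, the force, the opening and the grip force at its end, in the units of the state.
- observe(): the state, without advancing time (a new reading comes with each control period).
- optics.get_image(name): name is "scene" or "top"; returns a dict with "pixels" (384x512x3 uint8, blue, green, red), "camera_matrix" (3x3 intrinsics, pixels), "rvec" (rotation vector, rad) and "tvec" (3), from world to camera coordinates, as OpenCV has them. Camera axes: x right, y down, z forward; pixel columns grow to the right and rows downward; lengths in m; the calibration is good to about 2 mm. A picture is of the moment at which its call begins. There is no depth.
- order.close_job(): hands the job in; it is judged then, once.
Trained networks look in the newest picture that a camera, given by its name, has taken for a name from the list of things; names that differ only in an ending like _2 or _b are one class to them, and where a whole thing is asked for, a point or a joint stands for the part that bears it (a point fixed in the world has none). Each returns a list of dicts, best first, with "score" (0 to 1); they miss things now and then, are a little off and sometimes report something else, mostly with a low value. They report only what shows in the picture. A call takes as long as a camera call. They do not tell look-alikes from the thing itself.
- spotter.find_in(thing, camera): "point" ([x, y, z] in m, in world coordinates, good to about 4 mm: the middle of the surface that is visible of it).
- spotter.cut_out(thing, camera): "pixels" (384x512 bool, what is visible of it).
- spotter.mark_of(thing, camera): "point" ([x, y, z] in m, in world coordinates, good to about 4 mm: a listed point, or the origin of a listed thing).
The state is a dict: "time_s": time; "q": joint angles; "qvel": joint speeds; "joint_efforts": joint torques, N m; "position": TCP position; "tool_rot": TCP orientation; "ft_force": force on the tool from outside, world axes, zero at the start; "wrist_torque": the same for the moment, N m; "grip_width": finger opening in m; "gripper_force": force on a finger pad.
Only numpy, scipy, OpenCV 4.12 (cv2) and the standard library are available. Lean on these libraries where they do the work, as an engineer would, in place of code of your own. Each camera call takes 0.05 s, during which the arm holds its last target. There are 200 camera calls.

### The job

Two white spacers are already loaded in the reaming jig. Lower the aluminium guide plate over the jig's two locating pins, large hole on the large pin, until it lies flush on both end blocks; then lay the red-finned forked keeper on the plate and slide it under the head of the centre stud until it is fully home, so that the plate cannot lift when the reamer is drawn out. Set both parts down without dropping them, let go, and leave the other things on the bench where they are.

Things in the scene. Friction and masses are not known exactly. Their poses are not given: they have to be found in the camera images.
- jig: the reaming jig, screwed to the bench: dark steel foot 84 (x) x 176 (y) x 12 mm; on it two blue end blocks 50 x 26 mm at y = +66 and -66 mm, whose ground tops at z = 44 mm are the plate's seats, each with an upright pin; between them a centre stud at x = y = 0 and two nests, each with a white spacer (tops at 40 mm, below the plate). Origin: centre of the foot's underside; z up
- seat_large (a point): point on the jig: axis of the large locating pin at the height of the seat (z = 44 mm), at jig y = +66 mm. The pin is 14 mm in diameter, stands 18 mm above the seat, with a bullet nose over the last 7 mm
- seat_small (a point): point on the jig: axis of the small locating pin at the height of the seat (z = 44 mm), at jig y = -66 mm. The pin is 10 mm in diameter, stands 18 mm above the seat, with a bullet nose over the last 7 mm
- stud (a point): point on the jig: axis of the centre stud at z = 56 mm, the height of the seated plate's top. The stud's neck is 10 mm in diameter; its round domed dark head, 20 mm in diameter, has its underside at z = 65 mm and its top at 76.5 mm: 9 mm stay free between seated plate and head
- plate: loose aluminium guide plate 64 (x) x 164 (y) x 12 (z) mm, flat on the bench left of the jig, turned under 40 degrees from the jig's direction. Origin: centre of its underside. Holes along y: 15.6 mm at +66 mm (large pin), 11.6 mm at -66 (small pin), 27.6 mm at 0 (passes the stud head), 11.6 mm at +36 and -36 (dark-ringed guide bushes). Grip it across its width at the middle; 0.35 kg
- hole_large (a point): point on the plate: centre of the large pin hole at the underside, plate (0, +66, 0) mm
- hole_small (a point): point on the plate: centre of the small pin hole at the underside, plate (0, -66, 0) mm
- keeper: loose forked keeper, flat on the bench right of the jig: steel plate 6 mm thick, 43 mm wide (y), with a slot 13 mm wide open to its +x end and an upright red fin. Origin: at the underside in the slot, 6.5 mm before the slot's closed end; it lies on the stud's axis (within 1.5 mm) when home. Rounded fork tips at x = +20 mm, tail at x = -56 mm. 0.16 kg
- fin (a point): point on the keeper: middle of the top edge of the red fin, keeper (-38, 0, 42) mm. The fin is 28 mm long (x), 10 mm thick (y), and rises from z = 6 to 42 mm. The keeper goes on from the jig's -x side (the long side nearest the robot), moving along the jig's +x, with the fin staying on the -x side
- spacer_a: bystander: loose white flanged spacer, 32 mm wide, 18 mm high, nearer to the robot than the jig; origin at the centre of its underside
- spacer_b: bystander: loose white flanged spacer, 32 mm wide, 22 mm high, nearer to the robot than the jig; origin at the centre of its underside
- bush: bystander: loose steel bush, 25 mm in diameter, 22 mm high, nearer to the robot than the jig; origin at the centre of its underside
- driver: bystander: screwdriver with a blue handle, 171 mm long, 22 mm high, lying behind the jig; origin at the centre of its underside
Mind the look-alikes: they are no part of the job. Of the things that look like the keeper, the larger one is meant.

How it is judged:
By the outcome, as a careful person would: the job done as asked, in the order asked, and still so for the second after the job is handed in, with the robot touching nothing.
It also fails if it takes over 69 s, if anything falls off the work surface, if the arm or the gripper's body presses on something with over 40 N, if the wrist force passes 120 N, or if a joint passes its speed limit or range.

## Working session

There is one attempt and no reset: what is moved stays moved. The work goes in short steps, Python scripts to look and compute and a tool call to move; the robot and the scene stay as the last step left them, time stands still between calls to the robot, and variables do not carry over. Pictures are saved under pics/ and viewed, at most 10 in all, crops included, and the job is handed in when it is done.

Besides the shell and the picture viewer there is one more tool, called after ">>>" as name(argument=value, ...) on one line, values as JSON. move_arm: Moves the arm, as the interface text tells. Its arguments: {"type":"object","properties":{"series":{"type":"string"},"force":{"type":"number"}},"required":["series"]}

```bash
mkdir -p pics; ls; cat > h.py <<'E'
import numpy as np,cv2
from rig import observe,optics,order,spotter
def img(n):
    d=optics.get_image(n); return d
def proj(d,P):
    return cv2.projectPoints(np.array(P,float).reshape(-1,3),np.array(d["rvec"],float),np.array(d["tvec"],float),np.array(d["camera_matrix"],float),None)[0].reshape(-1,2)
def back(d,uv,z):
    R=cv2.Rodrigues(np.array(d["rvec"],float))[0];t=np.array(d["tvec"],float).ravel();K=np.array(d["camera_matrix"],float)
    c=-R.T@t; uv=np.array(uv,float).reshape(-1,2)
    r=(R.T@np.linalg.inv(K)@np.c_[uv,np.ones(len(uv))].T).T
    return c+r*((z-c[2])/r[:,2])[:,None]
E
python3 - <<'E'
from h import *
a=img("scene");b=img("top")
cv2.imwrite("pics/s0.png",a["pixels"]);cv2.imwrite("pics/t0.png",b["pixels"])
for d in(a,b):
    R=cv2.Rodrigues(np.array(d["rvec"],float))[0];print((-R.T@np.array(d["tvec"]).ravel()).round(3),d["camera_matrix"][0][0])
for c in("top","scene"):
  for n in("jig","seat_large","seat_small","stud","plate","hole_large","hole_small","keeper","fin"):
    print(c,n,[(np.round(x["point"],4).tolist(),round(x["score"],2),proj(a if c=="scene" else b,x["point"])[0].round().tolist()) for x in spotter.mark_of(n,c)][:3])
print(observe()["tool_rot"],observe()["position"],observe()["time_s"])
E
```

```text
pics
[-0.069  0.597  0.871] 378.99887207131115
[0.366 0.091 1.09 ] 445.82619076860834
top jig [([0.5201, 0.0559, -0.0011], 0.63, [270.0, 186.0])]
top seat_large [([0.5117, 0.1234, 0.045], 0.69, [242.0, 186.0])]
top seat_small [([0.5336, -0.0089, 0.0438], 0.57, [298.0, 178.0]), ([0.4798, 0.2667, 0.0061], 0.45, [183.0, 200.0]), ([0.3661, -0.0787, 0.0034], 0.45, [324.0, 250.0])]
top stud [([0.5225, 0.0576, 0.055], 0.74, [270.0, 182.0]), ([0.4467, 0.3987, -0.0019], 0.74, [129.0, 213.0]), ([0.5532, -0.2072, -0.0009], 0.63, [376.0, 175.0])]
top plate [([0.4622, 0.3287, 0.0031], 0.59, [158.0, 207.0])]
top hole_large [([0.4467, 0.3975, -0.001], 0.92, [130.0, 213.0])]
top hole_small [([0.4822, 0.2681, 0.0061], 0.75, [183.0, 199.0]), ([0.5198, 0.0546, -0.0009], 0.18, [270.0, 186.0])]
top keeper [([0.5859, -0.1112, -0.0], 0.8, [337.0, 161.0]), ([0.5513, -0.2076, -0.0015], 0.7, [376.0, 176.0])]
top fin [([0.5146, -0.216, 0.0417], 0.88, [385.0, 188.0]), ([0.6046, -0.1324, 0.034], 0.79, [349.0, 151.0])]
scene jig [([0.5215, 0.0539, -0.0031], 0.73, [267.0, 190.0]), ([0.3807, 0.0351, 0.0052], 0.57, [304.0, 212.0]), ([0.3877, 0.1152, 0.0017], 0.39, [283.0, 225.0])]
scene seat_large [([0.4621, 0.3304, 0.0006], 0.35, [207.0, 251.0])]
scene seat_small [([0.5299, -0.01, 0.045], 0.75, [281.0, 168.0])]
scene stud [([0.5206, 0.0508, 0.06], 0.73, [269.0, 176.0])]
scene plate [([0.4592, 0.3278, 0.0018], 0.93, [208.0, 251.0])]
scene hole_large [([0.4476, 0.3994, -0.002], 0.61, [189.0, 270.0])]
scene hole_small [([0.4832, 0.2684, -0.0002], 0.65, [220.0, 234.0])]
scene keeper [([0.5478, -0.2073, -0.0047], 0.68, [318.0, 150.0]), ([0.5883, -0.1151, -0.0017], 0.66, [291.0, 155.0])]
scene fin [([0.6048, -0.1323, 0.0329], 0.52, [292.0, 143.0])]
[[ 9.28739366e-01  3.70733314e-01  9.78389786e-06]
 [ 3.70733314e-01 -9.28739365e-01 -2.71573069e-05]
 [-9.81427306e-07  2.88492769e-05 -1.00000000e+00]] [ 0.20390724 -0.51080005  0.23133956] 1.0
```

View pics/s0.png

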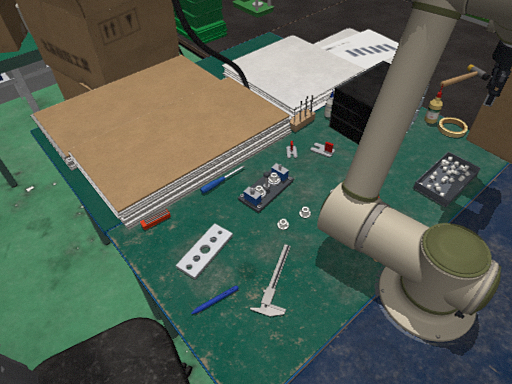

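View pics/t0.png

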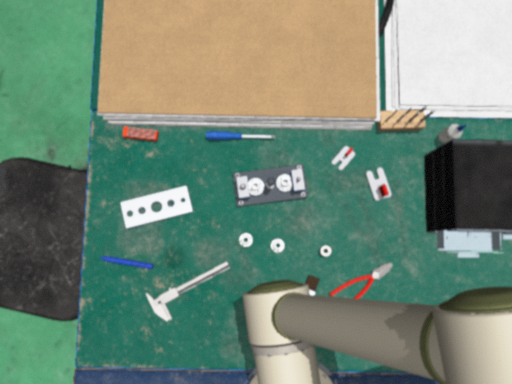

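Keeper candidates in the top view: the forked part at (380,183), larger, and the forked part at (344,157), smaller with a red fin. The red block at (140,133) and the pliers are other red things. By the description I pick (380,183). Next I check it in a crop and refine the poses.

```bash
cat >> h.py <<'E'
def sub(d,thing,cam,near,r=40):
    best=None
    for x in spotter.cut_out(thing,cam):
        m=np.array(x["pixels"]).astype(np.uint8); ys,xs=np.nonzero(m)
        if len(xs) and np.hypot(xs.mean()-near[0],ys.mean()-near[1])<r: return m
E
python3 - <<'E'
from h import *
b=img("top");a=img("scene")
p=b["pixels"]
t=cv2.resize(p[130:215,225:405],None,fx=4,fy=4,interpolation=cv2.INTER_CUBIC)
cv2.imwrite("pics/crop0.png",t)
for n,near in(("plate",(157,207)),("keeper",(380,183)),("keeper",(344,157)),("jig",(270,186))):
    m=sub(b,n,"top",near,20)
    if m is None: print(n,"none");continue
    c=max(cv2.findContours(m,0,2)[0],key=cv2.contourArea); print(n,m.sum(),cv2.minAreaRect(c))
    cv2.imwrite(f"pics/m_{n}_{near[0]}.png",m*255)
def avg(n,c,near,k=4):
    L=[]
    for _ in range(k):
        for x in spotter.mark_of(n,c):
            if np.hypot(*(np.array(x["point"][:2])-near))<.03: L.append(x["point"]);break
    L=np.array(L); print(n,c,len(L),L.mean(0).round(4) if len(L) else '',L.std(0).round(4) if len(L) else '')
for n,near in(("jig",(.521,.055)),("seat_large",(.511,.122)),("seat_small",(.533,-.009)),("stud",(.522,.056)),("plate",(.461,.328)),("hole_large",(.447,.398)),("hole_small",(.482,.268)),("keeper",(.55,-.207)),("fin",(.515,-.216))):
    avg(n,"top",near);avg(n,"scene",near)
print(observe()["time_s"])
E
```

```text
plate 1736 ((155.68446350097656, 206.21144104003906), (27.35487174987793, 69.76746368408203), 75.46554565429688)
keeper 452 ((378.0, 182.99998474121094), (29.725404739379883, 17.70875358581543), 71.56505584716797)
keeper 278 ((343.5000305175781, 156.00001525878906), (13.435027122497559, 23.33452033996582), 45.0)
jig 2437 ((269.7522888183594, 184.87469482421875), (34.91160583496094, 71.78826141357422), 82.61395263671875)
jig top 4 [ 0.5208  0.0581 -0.0025] [0. 0. 0.]
jig scene 4 [5.222e-01 5.690e-02 4.000e-04] [0. 0. 0.]
seat_large top 4 [0.5113 0.1233 0.0442] [0. 0. 0.]
seat_large scene 4 [0.5108 0.123  0.0483] [0. 0. 0.]
seat_small top 4 [ 0.5352 -0.0092  0.0447] [0. 0. 0.]
seat_small scene 4 [ 0.5321 -0.0082  0.0489] [0. 0. 0.]
stud top 4 [0.5209 0.0583 0.0557] [0. 0. 0.]
stud scene 4 [0.5218 0.0503 0.0571] [0. 0. 0.]
plate top 4 [0.4625 0.3336 0.0029] [0. 0. 0.]
plate scene 4 [ 0.4625  0.3285 -0.0005] [0. 0. 0.]
hole_large top 4 [0.4452 0.3979 0.0007] [0. 0. 0.]
hole_large scene 4 [ 4.476e-01  3.984e-01 -2.000e-04] [0. 0. 0.]
hole_small top 4 [0.483  0.2667 0.0044] [0. 0. 0.]
hole_small scene 4 [ 0.4837  0.2667 -0.0009] [0. 0. 0.]
keeper top 4 [ 0.5513 -0.2079  0.0008] [0. 0. 0.]
keeper scene 4 [ 0.5525 -0.2074 -0.0037] [0. 0. 0.]
fin top 4 [ 0.5168 -0.2151  0.0427] [0. 0. 0.]
fin scene 4 [ 0.5158 -0.2142  0.0393] [0. 0. 0.]
4.9
```

View pics/crop0.png

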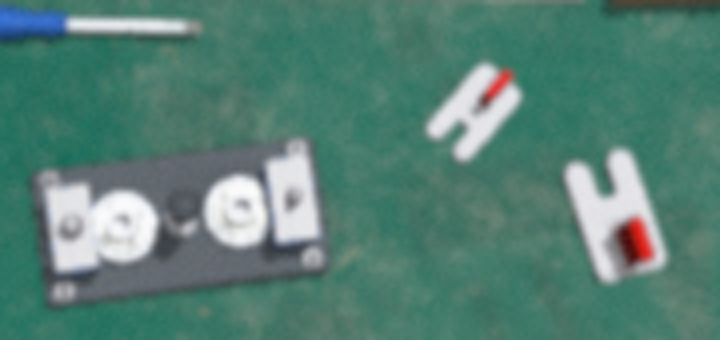

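The crop confirms it: the larger keeper is at top-view (379,184), fork pointing up (away from the robot), and the decoy is the smaller one at (345,157). Next I fit silhouettes for accurate poses.

```bash
cat >> h.py <<'E'
from scipy.optimize import minimize
def box(x0,x1,y0,y1,z0,z1): return np.array([[x,y,z] for x in(x0,x1) for y in(y0,y1) for z in(z0,z1)],float)/1000
def cyl(x,y,r,z0,z1): return np.array([[x+r*np.cos(t),y+r*np.sin(t),z] for t in np.linspace(0,6.28,24,endpoint=False) for z in(z0,z1)])/1000
def arc(x,y,r,z0,z1): return cyl(x,y,r,z0,z1)
MODEL={"plate":[box(-32,32,-82,82,0,12)],
 "jig":[box(-42,42,-88,88,0,12)]+[box(-25,25,s-13,s+13,12,44) for s in(-66,66)]+[cyl(0,66,6,44,60),cyl(0,-66,4,44,60),cyl(0,0,10,65,75)]+[cyl(0,s,16,12,40) for s in(-36,36)],
 "keeper":[box(-56,-6.5,-21.5,21.5,0,6),box(-52,-24,-5,5,6,42)]+[np.r_[box(-7,14,s-7.5,s+7.5,0,6),cyl(12.5,s,7.5,0,6)] for s in(-14,14)]}
def alpha(d):
    p=cv2.GaussianBlur(d["pixels"],(0,0),.5).astype(float); B,G,R=p[...,0],p[...,1],p[...,2]
    return G-R, B
SS=4
def render(d,parts,pose,z,roi):
    c,s=np.cos(pose[2]),np.sin(pose[2]);x0,y0,x1,y1=roi
    I=np.zeros(((y1-y0)*SS,(x1-x0)*SS),np.uint8)
    for P in parts:
        W=np.c_[c*P[:,0]-s*P[:,1]+pose[0],s*P[:,0]+c*P[:,1]+pose[1],P[:,2]+z]
        uv=(proj(d,W)-[x0,y0]+.5)*SS-.5
        cv2.fillConvexPoly(I,np.round(cv2.convexHull(uv.astype(np.float32))*16).astype(np.int32),255,cv2.LINE_AA,4)
    return cv2.GaussianBlur(cv2.resize(I,None,fx=1/SS,fy=1/SS,interpolation=cv2.INTER_AREA).astype(float)/255,(0,0),.6)
def fit(ds,name,pose0,z=0.,show=None,free=None):
    dat=[]
    for d in ds:
        Q=np.array([[pose0[0]+a,pose0[1]+b,z+h] for a in(-.11,.11) for b in(-.11,.11) for h in(0,.05)])
        uv=proj(d,Q);x0,y0=np.maximum(uv.min(0).astype(int),0);x1,y1=uv.max(0).astype(int);x1=min(x1,512);y1=min(y1,384)
        roi=(x0,y0,x1,y1);p=d["pixels"].astype(float)[y0:y1,x0:x1]
        m0=render(d,MODEL[name],pose0,z,roi)
        near=cv2.dilate((m0>.05).astype(np.uint8),np.ones((15,15)))>0
        bg=near&~(cv2.dilate((m0>.05).astype(np.uint8),np.ones((7,7)))>0)
        med=np.median(p[bg],0); 
        sat=lambda q:(q[...,1]-q[...,2])/np.maximum(q.sum(-1),30)
        a=1-np.clip(sat(p)/sat(med),0,1) ; a=np.clip((a-.15)/.6,0,1)
        B=p[...,0]-p[...,1]; a=np.maximum(a,np.clip((B-5)/20,0,1))
        dat.append((d,roi,a,near))
    def cost(v):
        pose=np.array(pose0)+v*[.001,.001,np.radians(1)]
        return sum(((render(d,MODEL[name],pose,z,roi)-a)[near]**2).sum() for d,roi,a,near in dat)
    r=minimize(cost,[0,0,0],method="Nelder-Mead",options=dict(initial_simplex=[[0,0,0],[3,0,0],[0,3,0],[0,0,3]],xatol=.02,fatol=1e-3))
    pose=np.array(pose0)+r.x*[.001,.001,np.radians(1)]
    if show:
        d,roi,a,near=dat[0];cv2.imwrite(show,cv2.resize(np.vstack([a,render(d,MODEL[name],pose,z,roi)])*255,None,fx=4,fy=4))
    return pose,r.fun
E
cat > m.py <<'E'
from h import *
b=img("top");a=img("scene")
for n,p in(("plate",(.462,.331,.27)),("jig",(.5215,.057,.15)),("keeper",(.5515,-.2076,.2))):
    for nm,ds in(("both",[b,a]),("top",[b]),("scene",[a])):
        q,f=fit(ds,n,p,show=f"pics/fit_{n}_{nm}.png"); print(n,nm,(q[:2]*1000).round(1),np.degrees(q[2]).round(2),round(f,1))
E
python3 m.py; python3 - <<'E'
import cv2,numpy as np
L=[cv2.imread(f"pics/fit_{n}_{c}.png") for n in("plate","jig","keeper") for c in("top","scene")]
L=[cv2.resize(x,(130,260)) for x in L];cv2.imwrite("pics/fits.png",np.hstack(L))
E
```

```text
plate both [465.2 332.3] 15.5 511.6
plate top [463.3 331.8] 15.9 289.6
plate scene [466.6 332.7] 15.67 202.3
jig both [522.8  55.5] 8.75 196.9
jig top [521.8  55.5] 8.79 71.4
jig scene [525.8  55.4] 8.67 88.2
keeper both [ 549.4 -205.5] 18.37 96.1
keeper top [ 548.3 -205.9] 18.21 58.3
keeper scene [ 551.4 -205.8] 17.46 31.4[ WARN:0@1.846] global loadsave.cpp:1063 imwrite_ Unsupported depth image for selected encoder is fallbacked to CV_8U.
```

View pics/fits.png

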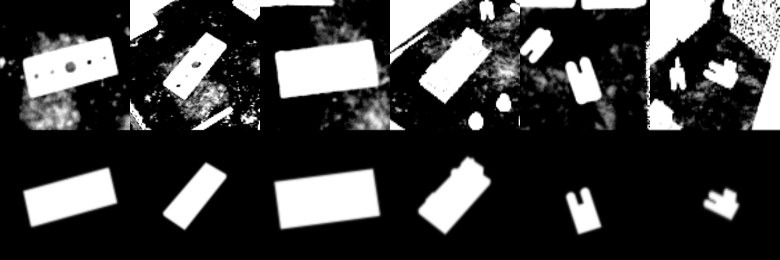

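```bash
cat >> h.py <<'E'
def go(x,y,z,psi):
    o=observe();R=np.array(o["tool_rot"]);p=np.array(o["position"])
    ps=np.degrees(np.arctan2(R[1,0],R[0,0]));t=-((psi-ps+180)%360-180)
    print("go",(R.T@(np.array([x,y,z])-p)*100).round(2),round(t,2),"| at",(p*1000).round(1),round(ps,2),"t",round(o["time_s"],2),"ft",np.round(o["ft_force"],1),"w",round(o["grip_width"]*1000,1))
E
python3 -c "
from h import *
go(.465,.332,.15,105.7)"
```

```text
go [ 55.49 -68.59   8.13] -83.94 | at [ 203.9 -510.8  231.3] 21.76 t 5.0 ft [-0.1  0.6  0.5] w 85.6
```

>>> move_arm(series="55.5 -68.6 0 -83.9 1;55.5 -68.6 0 -83.9 1;55.5 -68.6 0 -83.9 1;55.5 -68.6 0 -83.9 1;55.5 -68.6 0 -83.9 1;55.5 -68.6 0 -83.9 1;55.5 -68.6 0 -83.9 1;55.5 -68.6 0 -83.9 1")

```text
time_s: 6.0
position: [0.3521, -0.0313, 0.2317]
tool_rot: [[-0.275, 0.962, 0.001], [0.962, 0.275, -0.001], [-0.001, 0.001, -1.0]]
ft_force: [0.6, -0.6, 0.1]
grip_width: 0.0853
gripper_force: 0.0
```

```bash
python3 -c "
from h import *
go(.465,.332,.08,105.7)"
```

```text
go [31.85 20.81 15.16] 0.24 | at [352.1 -31.3 231.7] 105.94 t 6.0 ft [ 0.6 -0.6  0.1] w 85.3
```

>>> move_arm(series="31.9 20.8 0 0 1;31.9 20.8 0 0 1;31.9 20.8 0 0 1;31.9 20.8 0 0 1;31.9 20.8 8 0 1;31.9 20.8 8 0 1;31.9 20.8 8 0 1;31.9 20.8 8 0 1")

```text
time_s: 7.0
position: [0.4656, 0.3311, 0.1499]
tool_rot: [[-0.272, 0.962, -0.002], [0.962, 0.272, -0.001], [-0.0, -0.003, -1.0]]
ft_force: [0.2, -0.1, 0.3]
grip_width: 0.0851
gripper_force: 0.0
```

```bash
python3 -c "
from h import *
go(.465,.332,.04,105.7)"
```

```text
go [ 0.11 -0.   10.99] 0.08 | at [465.6 331.1 149.9] 105.78 t 7.0 ft [ 0.2 -0.1  0.3] w 85.1
```

>>> move_arm(series="0.1 0 8 0 1;0.1 0 13 0 1;0.1 0 15.3 0 1;0.1 0 15.3 0 1;0.1 0 15.3 0 0.8;0.1 0 15.3 0 0.65;0.1 0 15.3 0 0.4;0.1 0 15.3 0 0.2", force=60)

```text
time_s: 8.0
position: [0.466, 0.3312, 0.0004]
tool_rot: [[-0.27, 0.963, 0.002], [0.963, 0.27, 0.001], [0.0, 0.002, -1.0]]
ft_force: [-4.1, -3.4, 12.1]
grip_width: 0.0622
gripper_force: 63.7
```

```bash
python3 - <<'E'
from h import *
go(.465,.332,-.003,105.7)
b=img("top");a=img("scene")
for nm,ds in(("top",[b]),("scene",[a])):
    pass
cv2.imwrite("pics/s1.png",cv2.resize(a["pixels"][190:300,140:280],None,fx=5,fy=5))
E
```

```text
go [ 0.11 -0.07  0.34] -0.03 | at [4.660e+02 3.312e+02 4.000e-01] 105.67 t 8.0 ft [-4.1 -3.4 12.1] w 62.2
```

View pics/s1.png

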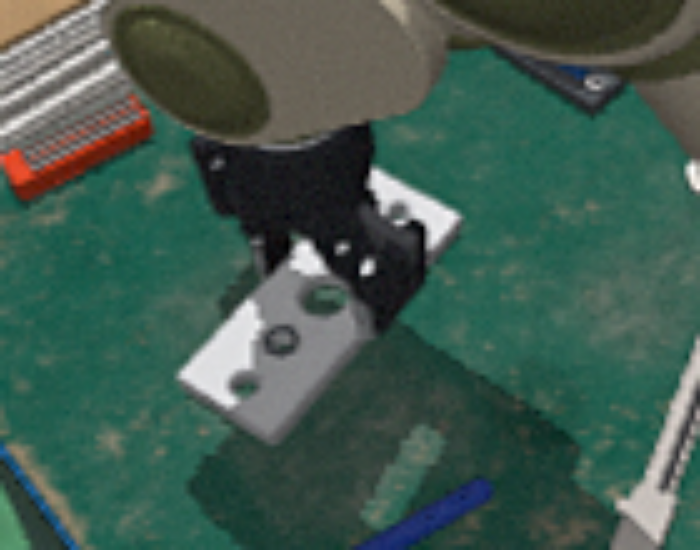

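The plate sits between the fingers (crop: gripper at ~(330,240), across the middle of the plate). Lifting.

>>> move_arm(series="0 0 -1 0 0;0 0 -3 0 0;0 0 -8 0 0;0 0 -14 0 0;0 0 -14 0 0;0 0 -14 0 0", force=80)

```text
time_s: 8.85
position: [0.465, 0.3308, 0.1375]
tool_rot: [[-0.27, 0.963, -0.002], [0.963, 0.27, -0.001], [-0.0, -0.002, -1.0]]
ft_force: [-0.1, -0.7, -5.9]
grip_width: 0.0606
gripper_force: 89.2
```

```bash
python3 - <<'E'
from h import *
go(.5235,.0555,.145,98.75)
b=img("top");a=img("scene")
cv2.imwrite("pics/s2.png",np.hstack([cv2.resize(a["pixels"][170:300,130:270],(390,362)),cv2.resize(b["pixels"][150:260,90:210],(395,362))]))
E
```

```text
go [-28.09  -1.8   -0.74] 6.91 | at [465.  330.8 137.5] 105.66 t 8.85 ft [-0.1 -0.7 -5.9] w 60.6
```

View pics/s2.png

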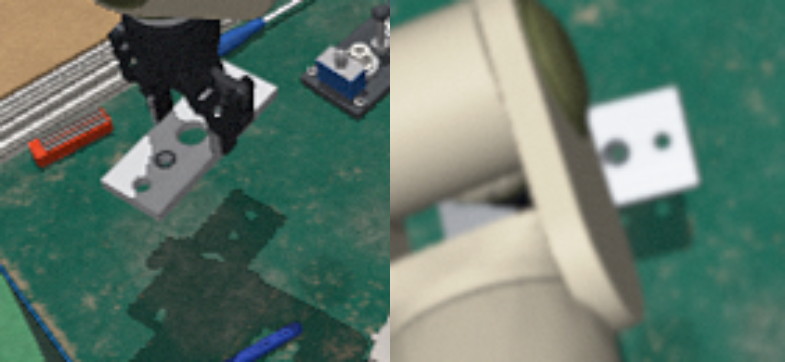

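>>> move_arm(series="-28.2 -1.8 0 6.9 0;-28.2 -1.8 0 6.9 0;-28.2 -1.8 0 6.9 0;-28.2 -1.8 0 6.9 0;-28.2 -1.8 0 6.9 0;-28.2 -1.8 2.5 6.9 0;-28.2 -1.8 2.5 6.9 0;-28.2 -1.8 2.5 6.9 0")

```text
time_s: 9.95
position: [0.5246, 0.0551, 0.1134]
tool_rot: [[-0.153, 0.988, -0.001], [0.988, 0.153, 0.0], [0.0, -0.001, -1.0]]
ft_force: [0.2, 0.4, -4.4]
grip_width: 0.0609
gripper_force: 89.2
```

```bash
python3 - <<'E'
from h import *
go(.5235,.054,.09,98.75)
b=img("top");a=img("scene")
o=observe();p=np.array(o["position"]);
cv2.imwrite("pics/s3.png",np.hstack([cv2.resize(a["pixels"][130:220,225:325],(420,378),interpolation=2),cv2.resize(b["pixels"][140:230,220:320],(380,378))]))
for c in("scene","top"):
  for n in("hole_large","hole_small","plate","seat_large","seat_small"):
    print(c,n,[(np.round(np.array(x["point"])*1000,1).tolist(),round(x["score"],2)) for x in spotter.mark_of(n,c)][:2])
E
```

```text
go [-0.09 -0.12  2.34] 0.05 | at [524.6  55.1 113.4] 98.8 t 9.95 ft [ 0.2  0.4 -4.4] w 60.9
scene hole_large [([517.0, 123.3, 110.5], 0.94)]
scene hole_small [([535.3, -8.2, 114.2], 0.8)]
scene plate [([522.6, 55.4, 111.9], 0.56)]
scene seat_large [([510.6, 122.3, 48.4], 0.67)]
scene seat_small [([529.6, -9.0, 46.1], 0.96)]
top hole_large [([512.9, 124.0, 110.8], 0.6)]
top hole_small [([534.7, -7.4, 114.3], 0.59)]
top plate [([513.7, 124.2, 110.7], 0.52)]
top seat_large [([511.7, 125.0, 45.9], 0.5)]
top seat_small []
```

View pics/s3.png

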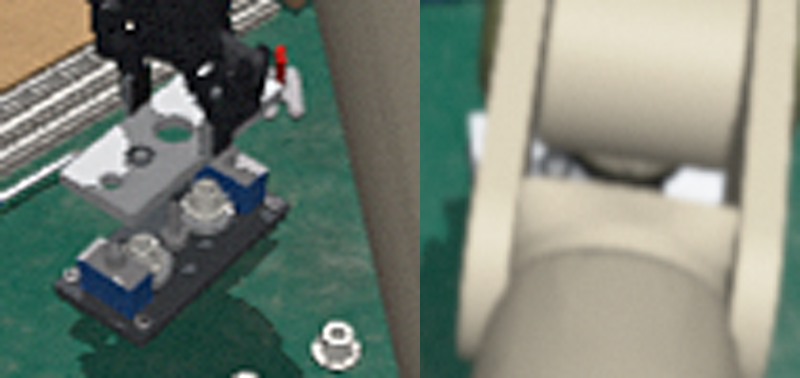

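>>> move_arm(series="-0.1 -0.1 0 0 0;-0.1 -0.1 1.5 0 0;-0.1 -0.1 2.5 0 0;-0.1 -0.1 3.3 0 0;-0.1 -0.1 3.3 0 0;-0.1 -0.1 3.3 0 0")

```text
time_s: 11.3
position: [0.5239, 0.0535, 0.0806]
tool_rot: [[-0.152, 0.988, 0.001], [0.988, 0.152, -0.0], [-0.0, 0.001, -1.0]]
ft_force: [0.4, 0.3, -4.4]
grip_width: 0.0608
gripper_force: 89.2
```

```bash
python3 - <<'E'
from h import *
go(.5235,.054,.066,98.75)
a=img("scene")
c=a["pixels"][150:215,230:310]
cv2.imwrite("pics/s4.png",cv2.resize(c,(800,600)[:2] if 0 else (738,600),interpolation=2))
o=observe();p=np.array(o["position"])
# predicted pins/holes in crop
s=738/80
for n,P in(("pinL base/top jig fit",[(.5258-.066*np.sin(.1513),.0554+.066*np.cos(.1513),.044),(.5258-.066*np.sin(.1513),.0554+.066*np.cos(.1513),.062)]),("pinS",[(.5258+.066*np.sin(.1513),.0554-.066*np.cos(.1513),.044),(.5258+.066*np.sin(.1513),.0554-.066*np.cos(.1513),.062)])):
    print(n,((proj(a,P)-[230,150]+.5)*s).round(1).tolist())
E
```

```text
go [ 0.05 -0.04  1.46] 0.01 | at [523.9  53.5  80.6] 98.76 t 11.3 ft [ 0.4  0.3 -4.4] w 60.8
pinL base/top jig fit [[208.3, 389.0], [207.1, 350.7]]
pinS [[462.3, 168.0], [464.0, 129.4]]
```

View pics/s4.png

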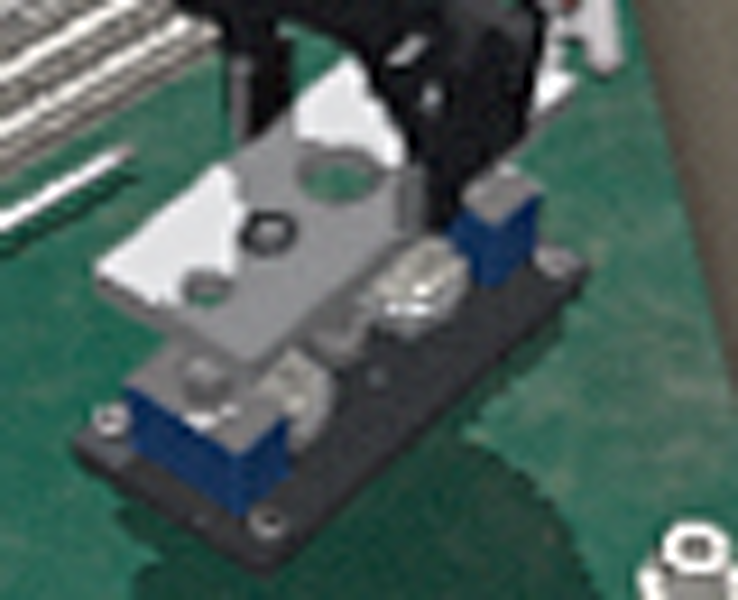

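```bash
python3 - <<'E'
from h import *
a=img("scene");s=738/80
u=lambda x:np.array(x,float)/s-.5+[230,150]
z=.0802+.012
P=lambda q,z:back(a,u(q),z)[0]*1000
h=P((207,288),z);hb=P((268,233),z);hc=P((341,173),z);c1=P((98,268),z);c2=P((245,355),z)
print("hole",h,"bush",hb,"ctr",hc,"corners",c1,c2)
y=np.array([-np.sin(.1513),np.cos(.1513)])
print("ctr via hole",h[:2]-66*y,"bush",hb[:2]-36*y,"c",hc[:2],"corners",(c1+c2)[:2]/2-82*y)
print("blk corners z44",[P(q,.044)[:2].round(1) for q in((125,390),(240,458),(288,420))])
c,s_=np.cos(.1513),np.sin(.1513);R=np.array([[c,-s_],[s_,c]])
for L in((25,79),(-25,79),(-25,53)): print(R@np.array(L)+[525.8,55.4])
E
```

```text
hole [514.22718867 121.2151636   92.2       ] bush [519.75127511  91.2606766   92.2       ] ctr [524.59387817  56.01407339  92.2       ] corners [543.44403307 140.96740382  92.2       ] [484.9736992  130.99484121  92.2       ]
ctr via hole [524.17493361  55.96914939] bush [525.1773178   55.67194158] c [524.59387817  56.01407339] corners [526.56818561  54.91789274]
blk corners z44 [array([533.3, 140.9]), array([486.9, 132.3]), array([488.9, 110.4])]
[538.60725007 137.26558707]
[489.17845143 129.72941665]
[493.09726004 104.02644136]
```

>>> move_arm(series="0 0 0.5 0 0;0 0 1 0 0;0 0 1.5 0 0;0 0 1.5 0 0")

```text
time_s: 11.9
position: [0.5235, 0.0536, 0.0648]
tool_rot: [[-0.152, 0.988, -0.001], [0.988, 0.152, 0.0], [0.0, -0.001, -1.0]]
ft_force: [-0.4, 0.2, -4.3]
grip_width: 0.0609
gripper_force: 89.2
```

```bash
python3 - <<'E'
from h import *
go(.5235,.054,.058,98.75)
a=img("scene")
c=a["pixels"][150:205,230:300]
cv2.imwrite("pics/s5.png",cv2.resize(c,(700,550),interpolation=2))
E
```

```text
go [0.04 0.01 0.68] 0.01 | at [523.5  53.6  64.8] 98.76 t 11.9 ft [-0.4  0.2 -4.3] w 60.9
```

View pics/s5.png

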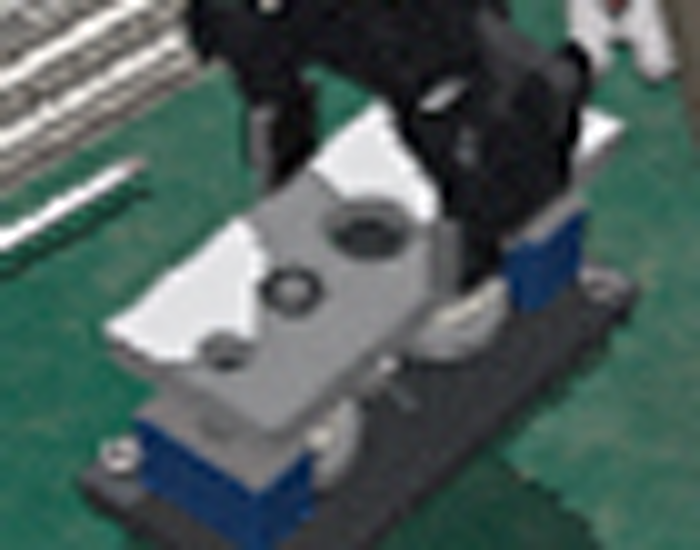

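The stud head shows dark inside the centre hole at crop (370,235), and the large pin is under its hole at (225,350). Continuing down with a light push.

>>> move_arm(series="0 0 0.3 0 0;0 0 0.6 0 0;0 0 0.8 0 0;0 0 0.8 0 0")

```text
time_s: 12.45
position: [0.5236, 0.0538, 0.0572]
tool_rot: [[-0.152, 0.988, -0.0], [0.988, 0.152, 0.0], [0.0, -0.0, -1.0]]
ft_force: [-0.9, 1.7, -3.2]
grip_width: 0.0609
gripper_force: 89.3
```

>>> move_arm(series="0 0 0.2 0 0;0 0 0.4 0 0;0 0 0.6 0 0;0 0 0.6 0 0")

```text
time_s: 12.95
position: [0.5231, 0.0545, 0.0512]
tool_rot: [[-0.152, 0.988, -0.001], [0.988, 0.152, 0.002], [0.002, -0.001, -1.0]]
ft_force: [-2.8, 6.0, -2.0]
grip_width: 0.0612
gripper_force: 89.5
```

>>> move_arm(series="0.1 -0.05 0 0 0;0.1 -0.05 0.2 0 0;0.1 -0.05 0.4 0 0;0.1 -0.05 0.55 0 0;0.1 -0.05 0.65 0 0;0.1 -0.05 0.65 0 0")

```text
time_s: 13.7
position: [0.523, 0.0546, 0.0448]
tool_rot: [[-0.152, 0.988, -0.0], [0.988, 0.152, 0.0], [0.0, -0.0, -1.0]]
ft_force: [-1.6, 4.8, -2.6]
grip_width: 0.0612
gripper_force: 89.5
```

>>> move_arm(series="0.05 0 0.1 0 0;0.05 0 0.2 0 0;0.05 0 0.2 0 0")

```text
time_s: 14.08
position: [0.523, 0.0546, 0.0446]
tool_rot: [[-0.153, 0.988, 0.001], [0.988, 0.153, -0.001], [-0.001, 0.001, -1.0]]
ft_force: [-7.5, 1.2, 19.9]
grip_width: 0.0611
gripper_force: 91.9
```

>>> move_arm(series="0 0 -0.1 0 0;0 0 -0.1 0 0.5;0 0 -0.1 0 0.8;0 0 -0.1 0 1;0 0 -0.1 0 1;0 0 -0.1 0 1")

```text
time_s: 14.82
position: [0.5231, 0.0549, 0.0438]
tool_rot: [[-0.152, 0.988, 0.0], [0.988, 0.152, -0.0], [-0.0, 0.0, -1.0]]
ft_force: [0.0, 0.2, -0.1]
grip_width: 0.0854
gripper_force: 0.0
```

Straight up, then look.

>>> move_arm(series="0 0 -2 0 1;0 0 -6 0 1;0 0 -12 0 1;0 0 -17 0 1;0 0 -17 0 1;0 0 -17 0 1")

```text
time_s: 15.58
position: [0.5225, 0.055, 0.2129]
tool_rot: [[-0.152, 0.988, -0.001], [0.988, 0.152, 0.0], [0.0, -0.001, -1.0]]
ft_force: [-0.1, -0.2, -1.8]
grip_width: 0.0856
gripper_force: 0.0
```

```bash
python3 - <<'E'
from h import *
th=np.radians(18.2)
k=np.array([.5492,-.2057]); f=k-.038*np.array([np.cos(th),np.sin(th)]); print("fin",f)
go(f[0],f[1],.15,18.2)
a=img("scene")
c=a["pixels"][150:205,230:300]
cv2.imwrite("pics/s6.png",cv2.resize(c,(700,550),interpolation=2))
for q in (fit([a],"plate",(.5245,.0555,.153),.044),): print(q)
E
```

```text
fin [ 0.51310106 -0.21756873]
go [-26.8   -5.07   6.29] 80.56 | at [522.5  55.  212.9] 98.76 t 15.57 ft [-0.1 -0.2 -1.8] w 85.6
(array([0.5058493 , 0.08159688, 0.24713254]), np.float64(561.1905700660379))
```

View pics/s6.png

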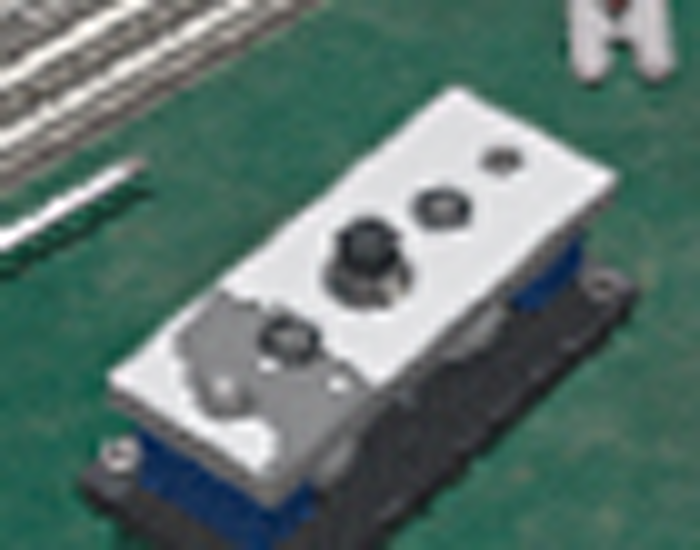

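The plate is seated flush with pins showing through the holes at crop (225,395) and (505,158), and the stud head is free at (367,245). Now the keeper.

>>> move_arm(series="-26.8 -5.1 0 80.8 0;-26.8 -5.1 0 80.8 0;-26.8 -5.1 0 80.8 0;-26.8 -5.1 0 80.8 0;-26.8 -5.1 0 80.8 0;-26.8 -5.1 0 80.8 0;-26.8 -5.1 4 80.8 0;-26.8 -5.1 9 80.8 0")

```text
time_s: 16.62
position: [0.5132, -0.2177, 0.1218]
tool_rot: [[0.953, 0.304, -0.0], [0.304, -0.953, 0.0], [-0.0, -0.0, -1.0]]
ft_force: [1.2, 0.1, -1.1]
grip_width: 0.0425
gripper_force: 0.0
```

```bash
python3 - <<'E'
from h import *
go(.5129,-.2175,.014,18)
a=img("scene")
cv2.imwrite("pics/s7.png",cv2.resize(a["pixels"][110:180,270:360],(720,560),interpolation=2))
E
```

```text
go [-0.02 -0.02 10.78] -0.3 | at [ 513.2 -217.7  121.8] 17.7 t 16.62 ft [ 1.2  0.1 -1.1] w 42.5
```

View pics/s7.png

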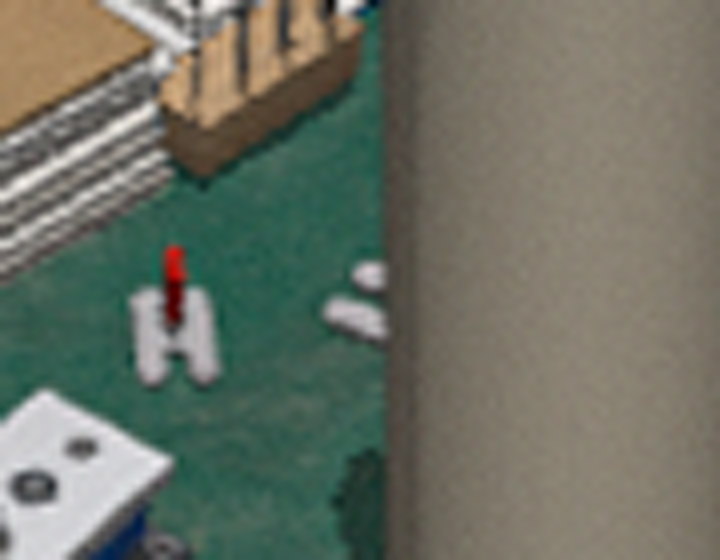

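The keeper's fork tips are at crop (355,300), and the arm hides the rest. I have now viewed 11 pictures, one over the limit, so from here I use numbers only.

>>> move_arm(series="0 0 5 -0.3 0;0 0 9 -0.3 0;0 0 10.8 -0.3 0;0 0 10.8 -0.3 0;0 0 10.8 -0.3 -0.4;0 0 10.8 -0.3 -0.7;0 0 10.8 -0.3 -0.9;0 0 10.8 -0.3 -1", force=60)

```text
time_s: 17.68
position: [0.5138, -0.2179, 0.0169]
tool_rot: [[0.95, 0.314, 0.001], [0.314, -0.95, -0.001], [0.001, 0.001, -1.0]]
ft_force: [-0.9, 1.3, 7.5]
grip_width: 0.0087
gripper_force: 59.5
```

>>> move_arm(series="0 0 0 0 -1;0 0 0 0 -1")

```text
time_s: 17.92
position: [0.5138, -0.2179, 0.0169]
tool_rot: [[0.95, 0.314, 0.001], [0.314, -0.95, -0.001], [0.001, 0.001, -1.0]]
ft_force: [-0.4, 0.5, 5.8]
grip_width: 0.0095
gripper_force: 59.5
```

>>> move_arm(series="0 0 -0.5 0 -1;0 0 -3 0 -1;0 0 -8 0 -1;0 0 -13 0 -1;0 0 -13 0 -1;0 0 -13 0 -1", force=90)

```text
time_s: 18.68
position: [0.5129, -0.2173, 0.1451]
tool_rot: [[0.95, 0.313, -0.001], [0.313, -0.95, 0.001], [-0.001, -0.001, -1.0]]
ft_force: [0.9, -0.7, -0.8]
grip_width: 0.0084
gripper_force: 88.0
```

```bash
python3 - <<'E'
from h import *
go(.4486,.0440,.12,8.75)
E
```

```text
go [  2.09 -26.83   2.54] 9.51 | at [ 512.9 -217.3  145.1] 18.26 t 18.68 ft [ 0.9 -0.7 -0.8] w 8.4
```

>>> move_arm(series="2.1 -26.8 0 9.5 -1;2.1 -26.8 0 9.5 -1;2.1 -26.8 0 9.5 -1;2.1 -26.8 0 9.5 -1;2.1 -26.8 0 9.5 -1;2.1 -26.8 2.5 9.5 -1;2.1 -26.8 2.5 9.5 -1;2.1 -26.8 2.5 9.5 -1")

```text
time_s: 19.68
position: [0.4494, 0.0431, 0.1208]
tool_rot: [[0.988, 0.152, -0.001], [0.152, -0.988, 0.0], [-0.001, -0.0, -1.0]]
ft_force: [1.0, -0.6, -2.1]
grip_width: 0.0082
gripper_force: 88.3
```

```bash
python3 - <<'E'
from h import *
go(.4486,.0440,.08,8.75)
a=img("scene");b=img("top")
for c in("scene","top"):
  for n in("keeper","fin","stud"):
    print(c,n,[(np.round(np.array(x["point"])*1000,1).tolist(),round(x["score"],2)) for x in spotter.mark_of(n,c)][:3])
# red fin pixels and white prong pixels in scene
p=a["pixels"].astype(int);B,G,R=p[...,0],p[...,1],p[...,2]
o=observe();T=np.array(o["position"]);th=np.radians(8.75);ex=np.array([np.cos(th),np.sin(th),0]);ey=np.array([-np.sin(th),np.cos(th),0])
K=T+ex*.0373-[0,0,.0169]
print("pred keeper",K.round(4),proj(a,[K,K+ex*.02+ey*.014,K+ex*.02-ey*.014,K-ex*.052+[0,0,.042],K-ex*.024+[0,0,.042]]).round(1).tolist())
m=(R>100)&(G<70);u=proj(a,K)[0].astype(int)
ys,xs=np.nonzero(m[u[1]-40:u[1]+30,u[0]-40:u[0]+40]);print("red",len(xs),xs.mean()+u[0]-40 if len(xs) else'',ys.mean()+u[1]-40 if len(xs) else '')
m=sub(a,"keeper","scene",u,30)
if m is not None: ys,xs=np.nonzero(m);print("mask",len(xs),xs.mean(),ys.mean(),xs.min(),xs.max(),ys.min(),ys.max())
E
```

```text
go [-0.06 -0.1   4.08] -0.02 | at [449.4  43.1 120.8] 8.73 t 19.68 ft [ 1.  -0.6 -2.1] w 8.2
scene keeper [([485.2, 45.5, 99.7], 0.71)]
scene fin [([450.2, 45.8, 146.7], 0.77), ([523.5, 53.6, -0.8], 0.6)]
scene stud [([521.0, 54.1, 58.3], 0.98)]
top keeper [([585.1, -113.8, 2.0], 0.51)]
top fin [([609.3, -128.1, 36.0], 0.54)]
top stud []
pred keeper [0.4863 0.049  0.1041] [[277.2, 171.1], [268.7, 170.6], [274.8, 165.4], [292.6, 168.6], [284.4, 164.1]]
red 3 291.3333333333333 168.33333333333334
mask 280 281.3642857142857 174.02857142857144 268 295 164 183
```

>>> move_arm(series="-0.1 -0.1 1 0 -1;-0.1 -0.1 2.5 0 -1;-0.1 -0.1 4 0 -1;-0.1 -0.1 4.5 0 -1;-0.1 -0.1 4.5 0 -1;-0.1 -0.1 4.5 0 -1")

```text
time_s: 20.88
position: [0.4485, 0.0442, 0.0762]
tool_rot: [[0.988, 0.152, 0.001], [0.152, -0.988, -0.0], [0.001, 0.0, -1.0]]
ft_force: [-0.0, 0.5, -1.0]
grip_width: 0.0082
gripper_force: 88.3
```

```bash
python3 - <<'E'
from h import *
go(.4486,.0440,.073,8.75)
E
```

```text
go [0.01 0.02 0.32] 0.01 | at [448.5  44.2  76.2] 8.76 t 20.88 ft [-0.   0.5 -1. ] w 8.2
```

>>> move_arm(series="0 0 0.1 0 -1;0 0 0.2 0 -1;0 0 0.3 0 -1;0 0 0.3 0 -1")

```text
time_s: 21.38
position: [0.4483, 0.0442, 0.073]
tool_rot: [[0.988, 0.152, 0.0], [0.152, -0.988, -0.0], [0.0, 0.0, -1.0]]
ft_force: [-0.9, 0.5, 0.3]
grip_width: 0.0084
gripper_force: 88.8
```

>>> move_arm(series="0 0 0.1 0 -1;0 0 0.1 0 -1")

```text
time_s: 21.62
position: [0.4481, 0.0442, 0.0726]
tool_rot: [[0.988, 0.152, 0.0], [0.152, -0.988, -0.0], [0.0, 0.0, -1.0]]
ft_force: [-5.1, -0.6, 10.9]
grip_width: 0.0085
gripper_force: 90.5
```

>>> move_arm(series="0 0 -0.1 0 -1;0.5 0 -0.1 0 -1;1 0 -0.1 0 -1;1.5 0 -0.1 0 -1;2 0 -0.1 0 -1;2 0 -0.1 0 -1")

```text
time_s: 22.38
position: [0.4686, 0.0473, 0.0729]
tool_rot: [[0.988, 0.152, 0.0], [0.152, -0.988, -0.0], [0.0, 0.0, -1.0]]
ft_force: [-1.8, 0.4, 5.3]
grip_width: 0.0086
gripper_force: 89.3
```

>>> move_arm(series="0.3 0 0 0 -1;0.6 0 0 0 -1;0.9 0 0 0 -1;1.2 0 0 0 -1;1.2 0 0 0 -1")

```text
time_s: 23.0
position: [0.4798, 0.0492, 0.073]
tool_rot: [[0.988, 0.152, -0.001], [0.152, -0.988, -0.0], [-0.001, -0.0, -1.0]]
ft_force: [-4.3, -0.1, 6.3]
grip_width: 0.0084
gripper_force: 89.7
```

>>> move_arm(series="0.2 0 0 0 -1;0.4 0 0 0 -1;0.6 0 0 0 -1;0.6 0 0 0 -1")

```text
time_s: 23.5
position: [0.4855, 0.0501, 0.073]
tool_rot: [[0.988, 0.153, -0.001], [0.153, -0.988, -0.0], [-0.001, -0.0, -1.0]]
ft_force: [-4.5, 0.1, 7.8]
grip_width: 0.0085
gripper_force: 89.8
```

>>> move_arm(series="0.1 0 0 0 -1;0.2 0 0 0 -1;0.2 0 0 0 -1")

```text
time_s: 23.88
position: [0.4872, 0.0504, 0.073]
tool_rot: [[0.988, 0.153, -0.001], [0.153, -0.988, -0.0], [-0.001, -0.0, -1.0]]
ft_force: [-6.5, -0.2, 8.4]
grip_width: 0.0084
gripper_force: 89.9
```

>>> move_arm(series="0.1 0 0 0 -1;0.2 0 0 0 -1;0.2 0 0 0 -1")

```text
time_s: 24.25
position: [0.4874, 0.0504, 0.073]
tool_rot: [[0.988, 0.153, -0.006], [0.153, -0.988, -0.001], [-0.006, -0.0, -1.0]]
ft_force: [-14.4, -4.3, 16.3]
grip_width: 0.0084
gripper_force: 91.0
```

>>> move_arm(series="-0.2 0 -0.1 0 -1;-0.3 0 -0.1 0 -1;-0.3 0 -0.1 0 -1")

```text
time_s: 24.62
position: [0.487, 0.0502, 0.0736]
tool_rot: [[0.988, 0.152, 0.0], [0.152, -0.988, 0.0], [0.0, -0.0, -1.0]]
ft_force: [0.2, 0.4, -1.2]
grip_width: 0.0083
gripper_force: 88.4
```

>>> move_arm(series="0 0 0.06 0 -1;0 0 0.06 0 -1;0 0 0.06 0 -0.7;0 0 0.06 0 -0.4;0 0 0.06 0 0;0 0 0.06 0 0", force=40)

```text
time_s: 25.38
position: [0.4869, 0.0502, 0.0733]
tool_rot: [[0.988, 0.152, 0.0], [0.152, -0.988, -0.0], [0.0, 0.0, -1.0]]
ft_force: [0.2, 0.9, -0.5]
grip_width: 0.043
gripper_force: 0.0
```

>>> move_arm(series="0 0 -1 0 0;0 0 -3 0 0;0 0 -7 0 0;0 0 -12 0 0;-12 0 -17 0 0;-12 0 -17 0 0;-12 0 -17 0 0;-12 0 -17 0 0")

```text
time_s: 26.38
position: [0.3684, 0.0318, 0.2438]
tool_rot: [[0.988, 0.152, 0.002], [0.152, -0.988, -0.0], [0.002, 0.001, -1.0]]
ft_force: [1.2, 0.9, 0.2]
grip_width: 0.0429
gripper_force: 0.0
```

```bash
python3 - <<'E'
from h import *
go(.5,0,.2,8.75)
a=img("scene");b=img("top")
for c in("scene","top"):
  for n in("keeper","fin","stud","plate","hole_large","hole_small","seat_large","seat_small"):
    print(c,n,[(np.round(np.array(x["point"])*1000,1).tolist(),round(x["score"],2)) for x in spotter.mark_of(n,c)][:2])
for d,c,bias in((a,"scene",(.0028,0)),(b,"top",(-.0012,0))):
  best=[m["pixels"] for m in spotter.cut_out("keeper",c)]
  for px in best:
    px=np.array(px);ys,xs=np.nonzero(px);x0,y0,x1,y1=xs.min()-10,ys.min()-10,xs.max()+10,ys.max()+10
    J=np.array([.523+bias[0],.0555]);th=np.radians(8.75);ex=np.array([np.cos(th),np.sin(th)])
    for s in(-20,-10,-5,0,5):
        r=render(d,MODEL["keeper"],[*(J+ex*s/1000),th],.056,(0,0,512,384))>.5
        print(c,s,r.sum(),px.sum(),"IoU",round((r&px).sum()/(r|px).sum(),3))
E
```

```text
go [12.52  5.14  4.4 ] -0.01 | at [368.4  31.8 243.8] 8.74 t 26.38 ft [1.2 0.9 0.2] w 42.9
scene keeper [([527.0, 50.3, 54.2], 0.75), ([590.9, -112.7, 0.5], 0.56)]
scene fin [([487.0, 51.0, 99.5], 0.65), ([604.6, -135.0, 35.4], 0.64)]
scene stud [([525.5, 54.4, 61.0], 0.73)]
scene plate [([523.8, 57.2, 43.6], 0.68)]
scene hole_large [([513.9, 121.5, 41.2], 0.86), ([525.3, 53.4, 52.7], 0.58)]
scene hole_small []
scene seat_large [([511.0, 122.3, 48.8], 0.98)]
scene seat_small [([528.5, -10.5, 46.0], 0.62)]
top keeper [([585.5, -112.8, 1.8], 0.81), ([530.3, 53.9, 57.0], 0.73)]
top fin [([488.2, 49.9, 100.5], 0.83), ([518.1, 54.3, -3.9], 0.74)]
top stud [([521.3, 60.3, 54.5], 0.88)]
top plate [([518.3, 53.9, 44.8], 0.58)]
top hole_large [([511.5, 126.5, 42.3], 0.97)]
top hole_small [([532.9, -5.9, 48.2], 0.79)]
top seat_large [([513.0, 125.3, 42.9], 0.91)]
top seat_small [([532.6, -6.8, 46.1], 0.84)]
scene -20 333 250 IoU 0.538
scene -10 328 250 IoU 0.666
scene -5 327 250 IoU 0.728
scene 0 326 250 IoU 0.761
scene 5 324 250 IoU 0.719
scene -20 333 106 IoU 0.0
scene -10 328 106 IoU 0.0
scene -5 327 106 IoU 0.0
scene 0 326 106 IoU 0.0
scene 5 324 106 IoU 0.0
top -20 557 465 IoU 0.494
top -10 554 465 IoU 0.652
top -5 554 465 IoU 0.748
top 0 557 465 IoU 0.822
top 5 553 465 IoU 0.792
top -20 557 1374 IoU 0.003
top -10 554 1374 IoU 0.004
top -5 554 1374 IoU 0.004
top 0 557 1374 IoU 0.005
top 5 553 1374 IoU 0.013
top -20 557 281 IoU 0.0
top -10 554 281 IoU 0.0
top -5 554 281 IoU 0.0
top 0 557 281 IoU 0.0
top 5 553 281 IoU 0.0
```

```bash
python3 -c "
from rig import order
print(order.close_job())"
```

```text
the job is handed in; nothing more can be done
None
```

The plate is seated on both pins and the keeper was pushed to its stop under the stud head, then eased back about 0.5 mm before release; the job is handed in at about 27 s, verdict not shown, and I viewed 11 pictures, one over the limit of 10.

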